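Clamp a cold chisel in a spring-arm dressing fixture

TASK

Clamp the loose cold chisel in the dressing fixture. Pull the sprung clamp arm back by its handle post until the catch holds it by itself, feeling for the rubber buffer just behind the catch and not forcing the arm into it; then lay the chisel flat on the plate along the two side pins, slid gently up until its blunt head rests against the end stop and its cutting edge hangs over the free edge of the plate. Finally push the catch's trigger tab so that the arm snaps shut and holds the chisel, and leave the other things where they lie.

Things in the scene. Friction and masses are not known exactly. Their poses are not given: they have to be found in the camera images.
- fixture: Dressing fixture, screwed down: a bare aluminium plate 200 x 200 x 12 mm, top 12 mm above the table. Origin on the table under it (plate from x -129 to 71, y -75 to 125 mm); x across the chisel seat, away from the robot at yaw 0; y along the seat towards the end stop; z up. Two steel side pins, 12 mm thick, 20 mm tall, stand at (49, 40) and (49, -65) mm; the seat is on their -x side.
- seat (a point): Point on the plate's top (12 mm above the table) at (30, -20) mm of the fixture, over which the chisel's centre lies when it is seated; axes as the fixture's. The chisel lies along y, head to +y, its +x side on the two side pins.
- end_stop: Dark steel end stop block on the fixture, 34 x 20 x 26 mm, with a round steel button (16 mm across) on its -y side. Origin on the plate's top under the button's face, at (30, 60) mm of the fixture.
- stop_face (a point): Centre of the button's face on the end stop, 23 mm above the table; the chisel's head is pushed towards +y against it. Axes as the fixture's.
- chisel: The cold chisel that lies alone on the table to the left of the fixture: plain octagonal steel bar, 160 mm long, 22 mm across the shank and 22 mm high, flaring to a flat cutting edge 30 mm wide. Origin at the middle of its underside; y points to the blunt struck head (+80 mm), -y to the cutting edge (-80 mm); z up. About 0.4 kg.
- chisel_center (a point): Centre of the chisel, 11 mm above its underside; axes as the chisel's. It can be taken here from above across its x axis (24 to 26 mm wide here).
- chisel_head (a point): Middle of the chisel's blunt head face, 80 mm from its centre along its y, 11 mm above its underside.
- clamp_arm (a joint): Angle (rad) of the clamp arm, a dark steel bar 16 to 30 mm above the table on an upright pivot; grows clockwise from above. 0 = at rest, nose blocking the seat; 0.14 = clamped on the chisel. A spring pulls it to 0: 5 N at the handle post, 8 N cocked, 1 to 2 N more as the sear is pushed aside. The catch is set anew each time: it holds the arm somewhere from 0.73 to 0.94 rad, not given.
- handle (a point): Grip point on the upright round handle post near the free end of the arm, 58 mm above the table: steel with a black knob, 14 mm thick, from 30 to 82 mm above the table, 125 mm from the arm's pivot axis.
- pivot_axis (a point): On the arm's upright pivot axis, 58 mm above the table.
- buffer (a joint): How far (m) the spring-backed rubber buffer in the catch block is pushed in. The arm meets it about 3 mm of handle travel past the catch; from there each mm at the handle adds about 6.5 N. More than 0.0018 (20 N at the handle on top of the spring's pull) strains the catch block.
- trigger (a point): On the upright steel trigger tab at the tail of the sear lever, on the robot's side: tab 5 mm thick (fixture x), 24 mm wide (y), 33 to 67 mm above the table, this point 48 mm up in its middle; the tail at its foot is up to 42 mm high and runs to -y. Pushed 3 to 6 mm towards the fixture's +x with 5 to 8 N it frees the cocked arm; it stops after 9 mm and springs back.
- nose (a point): Tip of the steel nose on the arm, 23 mm above the table, which presses the chisel's -x side towards the side pins with about 7 N.
- tin_center (a point): Centre of the round metal tin of screws (64 mm across, 43 mm high), a bystander between chisel and robot.
- punch_center (a point): Centre of a steel punch (14 x 150 mm, round and thin, pointed), a bystander on the left; not the chisel.
- wrench_center (a point): Centre of an adjustable wrench (47 x 194 x 12 mm) lying in front, a bystander.

How it is judged:
By the outcome, as a careful person would: the job done as asked, in the order asked, and still so for the second after the job is handed in, with the robot touching nothing.
It also fails if it takes over 72 s, if anything falls off the work surface, if the arm or the gripper's body presses on something with over 40 N, if the wrist force passes 120 N, or if a joint passes its speed limit or range.

ROBOT

A 6-joint arm with a two-finger parallel gripper is mounted at the origin on a cart in front of the work surface, level with it; the furniture and walls round the work are solid. World frame = base frame: x ahead of the robot, y to its left, z up, the work surface at z = 0. Lengths are in m, angles in degrees, forces in N, time in s.
With the tool pointing down it reaches from about 0.3 to 0.75 m from the base axis. Payload 8.5 kg.
Tool frame: the origin (TCP) lies between the finger pads; the fingertips stand env.finger_overhang ahead of it and the grasp point (between the pads) lies 2 mm behind it (env.finger_overhang is the distance from the TCP to the fingertips, in m); z points along the fingers, y is the line along which they close (so a half turn about z gives the same grasp; the last joint's range is limited). The gripper opens to 85 mm and grips with 20 to 120 N. Pads are 22 mm wide; open, the fingers measure 114 mm over their backs; the gripper's body (76 mm by 85 mm) begins 54 mm behind the grasp point. The pads swing forward as they close: fully open they stand 13 mm farther back than shut.
Start: joints at [56.82, 21.807, 74.336, -0, 83.858, -12.336], TCP at [0.196, 0.514, 0.248] pointing down, gripper open.
Joint ranges: [-178.18, 178.18], [-50.72, 133.34], [12.68, 142.11], [-81.47, 261.47], [9.98, 163.14], [-165.26, 165.26]. Speed limits (degrees/s): [136.94, 136.94, 180, 180, 180, 180].

INTERFACE

Orientations are given as a 3x3 rotation matrix whose columns are the frame's x, y, z axes.
In Python, from rig import env gives the robot as it stands. The module is installed in compiled form; this text tells all that it offers.
- The arm moves only by the tool jog_arm, never from a script. Its arguments are lists of equal length, an entry for each row: "hand": the finger opening in m, from 0 to 0.0854; "travel": the shift along the world's x, y, z in m, a list of three; "yaw": the turn about the world's z in rad. A call has exactly 5 rows; each row shifts and turns the commanded pose from where the row before left it; what a row does not reach is not made up. A row lasts 1/8 s, in which the tool goes at most 62.5 mm and 10.7 degrees, less where a joint would pass 70% of its speed; a pose out of reach is approached as far as the arm can. A call is refused whole if a number of a shift passes 0.0625 or a number of a turn 0.188, either way. A call with a gripper value outside its range is refused whole. The fingers move at their own pace and stop on an object; "grip_force" is the grip in N (left out, the last holds). Time passes only in rows, so rows that do not move let the fingers close, or fill a call up. It gives the time, the measured TCP pose, the force, the opening and the grip force at its end, in the units of the state.
- env.observe(): the state, without advancing time (a new reading comes with each control period).
- env.get_image(name): name is "scene" or "top"; returns the picture (384x512x3 uint8, red, green, blue); there is no depth.
- env.calibration(name): a dict with "fx", "fy", "cx", "cy" (pixels), "position" and "rotation" of the camera in the world. Camera axes: x right, y down, z forward; pixel columns grow to the right and rows downward; lengths in m; the calibration is good to about 2 mm. A picture is of the moment at which its call begins. calibration takes no time and is no camera call.
- env.close_job(): hands the job in; it is judged then, once.
The state is a dict: "time_s": time; "q": joint angles; "qvel": joint speeds; "joint_efforts": joint torques, N m; "position": TCP position; "tool_rot": TCP orientation; "ft_force": force on the tool from outside, world axes, zero at the start; "wrist_torque": the same for the moment, N m; "grip_width": finger opening in m; "gripper_force": force on a finger pad.
Only numpy, scipy, OpenCV 4.12 (cv2) and the standard library are available. Lean on these libraries where they do the work, as an engineer would, in place of code of your own. Each camera call takes 0.05 s, during which the arm holds its last target. There are 200 camera calls.

## Working session

There is one attempt and no reset: what is moved stays moved. The work goes in short steps, Python scripts to look and compute and a tool call to move; the robot and the scene stay as the last step left them, time stands still between calls to the robot, and variables do not carry over. Pictures are saved under pics/ and viewed, at most 10 in all, crops included, and the job is handed in when it is done.

Besides the shell and the picture viewer there is one more tool, called after "Call:" by a JSON object that holds its "api" and its "payload", one argument or row to a line. jog_arm: Moves the arm, as the interface text tells. Its arguments: {"type":"object","properties":{"hand":{"type":"array"},"travel":{"type":"array"},"yaw":{"type":"array"},"grip_force":{"type":"number"}},"required":["hand","travel","yaw"]}

```bash
mkdir -p pics; cat > h.py <<'E'
from rig import env
import numpy as np, cv2
def snap(n,f,crop=None,s=1):
    im=env.get_image(n)[:,:,::-1]
    if crop: im=im[crop[1]:crop[3],crop[0]:crop[2]]
    cv2.imwrite('pics/'+f,cv2.resize(im,None,fx=s,fy=s,interpolation=cv2.INTER_CUBIC))
def p2w(n,u,v,z):
    c=env.calibration(n);R=np.array(c['rotation']);p=np.array(c['position'])
    d=R@np.array([(u-c['cx'])/c['fx'],(v-c['cy'])/c['fy'],1]);return p+d*(z-p[2])/d[2]
def w2p(n,X):
    c=env.calibration(n);R=np.array(c['rotation']);q=R.T@(np.array(X)-c['position'])
    return c['fx']*q[0]/q[2]+c['cx'],c['fy']*q[1]/q[2]+c['cy']
E
python3 - <<'E'
from h import *
snap('top','t0.png',None,1.55);snap('scene','s0.png',None,1.55)
for n in('top','scene'):
    c=env.calibration(n);print(n,c)
o=env.observe();print(o,env.finger_overhang)
E
```

```text
top {'fx': 487.2305099086119, 'fy': 487.2305099086119, 'cx': 255.35400256049076, 'cy': 191.85701106688035, 'position': array([0.27587554, 0.14860742, 1.38180475]), 'rotation': array([[-0.02489217, -0.98751389,  0.15555287],
       [-0.99938839,  0.02840439,  0.02039683],
       [-0.02456054, -0.15495001, -0.98761697]])}
scene {'fx': 441.93063563826985, 'fy': 441.93063563826985, 'cx': 255.69680544846094, 'cy': 196.73128312071066, 'position': array([-0.17071418, -0.23133042,  0.69124299]), 'rotation': array([[ 0.47842059, -0.570658  ,  0.66743029],
       [-0.87791975, -0.29416568,  0.3777876 ],
       [-0.01925244, -0.7666916 , -0.64172684]])}
{'time_s': 0.1, 'q': array([ 5.68186475e+01,  2.18383338e+01,  7.43804177e+01,  4.27198553e-04,
        8.38556725e+01, -1.23368164e+01]), 'qvel': array([-0.04227016, -0.13924336, -0.11751783,  0.00845399, -0.00743633,
       -0.00636328]), 'joint_efforts': array([ 3.35469609e-03, -4.49220443e+01, -2.31656671e+01, -1.85889289e-04,
        3.67905785e-03, -1.58436507e-05]), 'position': array([0.19558644, 0.51379696, 0.24776217]), 'tool_rot': array([[-9.34548981e-01,  3.55833793e-01, -7.17104195e-04],
       [ 3.55834401e-01,  9.34548397e-01, -1.08308363e-03],
       [ 2.84770819e-04, -1.26736505e-03, -9.99999156e-01]]), 'ft_force': array([-0.0024046 , -0.08333447,  0.13286807]), 'wrist_torque': array([-0.01941563,  0.01182432,  0.00140881]), 'gripper_force': 0.0, 'grip_width': 0.0854160913250674} 0.017
```

View pics/t0.png

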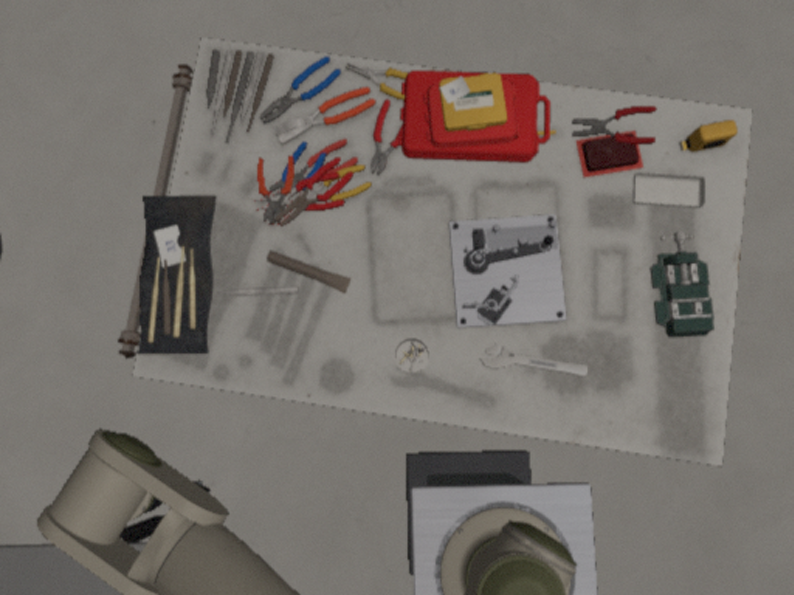

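View pics/s0.png

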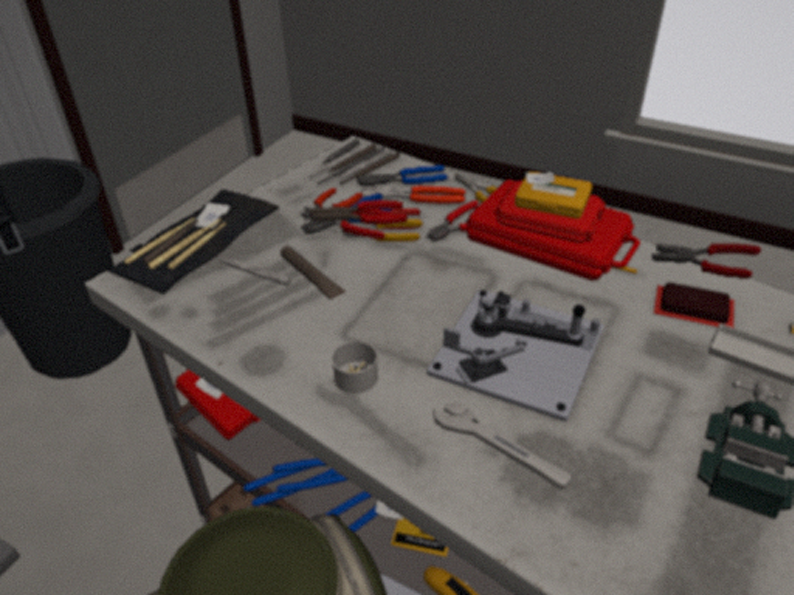

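The top view shows the plate with corners at about (450,222), (557,214), (567,322) and (458,327). The chisel runs from (268,255) to its wider right end at (350,285), and the tin is at (412,355). Next I'll enlarge both views.

```bash
python3 - <<'E'
from h import *
snap('top','t1.png',(160,132,380,222),3.6)
snap('scene','s1.png',(270,175,400,275),6)
E
```

```text
(no output)
```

View pics/t1.png

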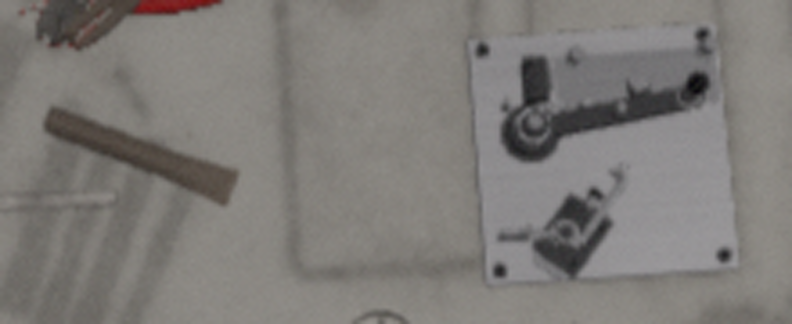

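View pics/s1.png

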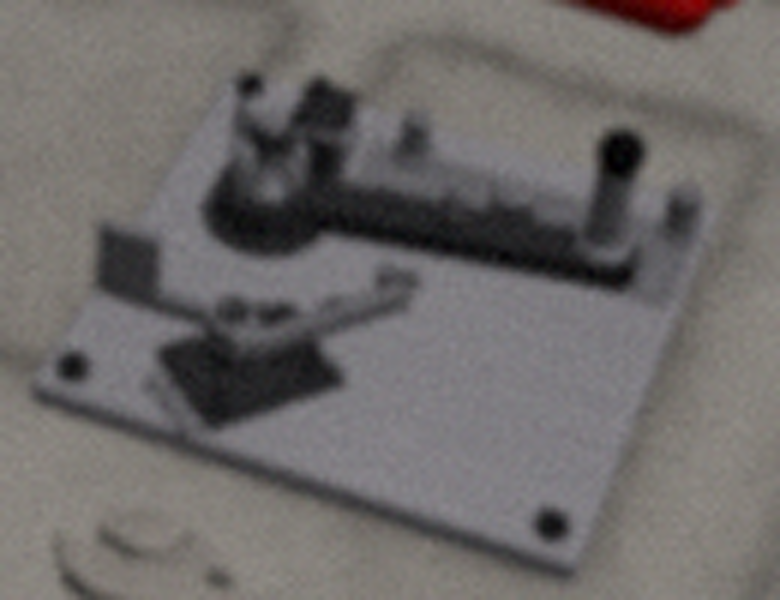

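The crops show the plate corners (t1) at (468,38), (715,26), (740,268) and (488,285). The knob is at (697,83), the pivot at about (530,125), the trigger tab at (515,237), the chisel head at (48,120) and its edge at (232,188). In s1 the knob is at (621,152), and the tab spans (98–158, 225–300).

```bash
cat >> h.py <<'E'
def t1(u,v,z): return p2w('top',160+u/3.6,132+v/3.6,z)
def s1(u,v,z): return p2w('scene',270+u/6,175+v/6,z)
E
python3 - <<'E'
from h import *
np.set_printoptions(precision=4,suppress=True)
F=np.array([[71,125],[71,-75],[-129,-75],[-129,125]])/1e3
def fit(W):
    W=W[:,:2];fc=F[:len(W)].mean(0);wc=W.mean(0);A=F[:len(W)]-fc;B=W-wc
    th=np.arctan2((A[:,0]*B[:,1]-A[:,1]*B[:,0]).sum(),(A*B).sum())
    R=np.array([[np.cos(th),-np.sin(th)],[np.sin(th),np.cos(th)]]);o=wc-R@fc
    print('fit',th,o,'res',(W-(F[:len(W)]@R.T+o)).round(4).tolist());return th,R,o
W=np.array([t1(*p,.012) for p in[(468,38),(715,26),(740,268),(488,285)]])
th,R,o=fit(W)
for n,p in dict(knob=t1(697,83,.08),pivot=t1(533,122,.05),tab=t1(515,237,.065),stop=t1(537,70,.038),pin1=t1(575,55,.032),pin2=t1(703,45,.032),knobS=s1(621,150,.075),tabS=s1(128,262,.052),tabtopS=s1(130,230,.067),pin2S=s1(685,192,.032),pin1S=s1(412,118,.032)).items(): print(n,p,'fix',R.T@(p[:2]-o))
for c in [(235,80),(718,205),(570,575),(40,390)]: p=s1(*c,.012); print('sc corner',R.T@(p[:2]-o))
h=t1(48,119,.013);e=t1(232,188,.011);d=h-e
print('chisel',h,e,np.linalg.norm(d),(h+e)/2,'axis deg',np.degrees(np.arctan2(d[1],d[0])))
print('seat',o+R@[.03,-.02],'stopface',o+R@[.03,.06])
E
```

```text
fit 0.0358482771953685 [ 0.5658 -0.0536] res [[0.0006, -0.0005], [-0.0029, 0.0017], [0.0016, 0.0007], [0.0008, -0.0019]]
knob [ 0.5747 -0.0947  0.08  ] fix [ 0.0074 -0.0413]
pivot [0.5546 0.0276 0.05  ] fix [-0.0083  0.0816]
tab [0.4631 0.0463 0.065 ] fix [-0.0991  0.1035]
stop [0.5985 0.0217 0.038 ] fix [0.0355 0.0741]
pin1 [ 0.6112 -0.0093  0.032 ] fix [0.047  0.0427]
pin2 [ 0.6161 -0.11    0.032 ] fix [ 0.0483 -0.0582]
knobS [ 0.5761 -0.0976  0.075 ] fix [ 0.0087 -0.0443]
tabS [0.4651 0.043  0.052 ] fix [-0.0971  0.1002]
tabtopS [0.4655 0.0429 0.067 ] fix [-0.0968  0.1001]
pin2S [ 0.6155 -0.1166  0.032 ] fix [ 0.0474 -0.0647]
pin1S [ 0.6099 -0.0112  0.032 ] fix [0.0456 0.0409]
sc corner [0.0622 0.1192]
sc corner [ 0.0693 -0.0753]
sc corner [-0.1345 -0.0754]
sc corner [-0.1321  0.118 ]
chisel [0.5764 0.4112 0.013 ] [0.5164 0.2648 0.011 ] 0.15830201607887437 [0.5464 0.338  0.012 ] axis deg 67.72852790797748
seat [ 0.5965 -0.0726] stopface [0.5936 0.0074]
```

Call:
{"api": "jog_arm", "payload": {
  "hand": [0.05,0.05,0.05,0.05,0.05],
  "travel": [
    [0.025,-0.041,-0.006],
    [0.025,-0.041,-0.006],
    [0.025,-0.041,-0.006],
    [0.025,-0.041,-0.006],
    [0.025,-0.041,-0.006]
  ],
  "yaw": [-0.069,-0.069,-0.069,-0.069,-0.069],
  "grip_force": 25
}}

```text
time_s: 0.82
position: [0.3213, 0.3076, 0.2182]
tool_rot: [[-0.758, 0.653, 0.0], [0.653, 0.758, 0.0], [-0.0, 0.0, -1.0]]
ft_force: [1.6, 0.5, 0.3]
grip_width: 0.0501
gripper_force: 0.0
```

Call:
{"api": "jog_arm", "payload": {
  "hand": [0.05,0.05,0.05,0.05,0.05],
  "travel": [
    [0.025,-0.041,-0.006],
    [0.025,-0.041,-0.006],
    [0.025,-0.041,-0.006],
    [0.025,-0.041,-0.006],
    [0.025,-0.041,-0.006]
  ],
  "yaw": [-0.069,-0.069,-0.069,-0.069,-0.069]
}}

```text
time_s: 1.45
position: [0.4463, 0.1025, 0.1882]
tool_rot: [[-0.492, 0.871, 0.0], [0.871, 0.492, 0.0], [-0.0, 0.0, -1.0]]
ft_force: [0.5, 0.2, 0.6]
grip_width: 0.0499
gripper_force: 0.0
```

Call:
{"api": "jog_arm", "payload": {
  "hand": [0.05,0.05,0.05,0.05,0.05],
  "travel": [
    [0.025,-0.041,-0.006],
    [0.025,-0.041,-0.006],
    [0.025,-0.041,-0.006],
    [0.025,-0.041,-0.006],
    [0.025,-0.041,-0.006]
  ],
  "yaw": [-0.069,-0.069,-0.069,-0.069,-0.069]
}}

```text
time_s: 2.08
position: [0.5713, -0.1025, 0.158]
tool_rot: [[-0.169, 0.986, -0.0], [0.986, 0.169, 0.0], [0.0, -0.0, -1.0]]
ft_force: [-0.3, 0.1, -0.2]
grip_width: 0.0502
gripper_force: 0.0
```

Call:
{"api": "jog_arm", "payload": {
  "hand": [0.05,0.05,0.05,0.05,0.05],
  "travel": [
    [0.002,0.003,-0.01],
    [0.002,0.0035,-0.02],
    [0,0,-0.022],
    [0,0,-0.022],
    [0,0,-0.02]
  ],
  "yaw": [0,0,0,0,0]
}}

```text
time_s: 2.7
position: [0.5741, -0.0934, 0.0634]
tool_rot: [[-0.173, 0.985, -0.001], [0.985, 0.173, 0.0], [0.001, -0.001, -1.0]]
ft_force: [-0.1, 1.4, -1.0]
grip_width: 0.0501
gripper_force: 0.0
```

```bash
python3 - <<'E'
from h import *
snap('scene','s2.png',(270,110,430,250),5)
E
```

```text
(no output)
```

View pics/s2.png

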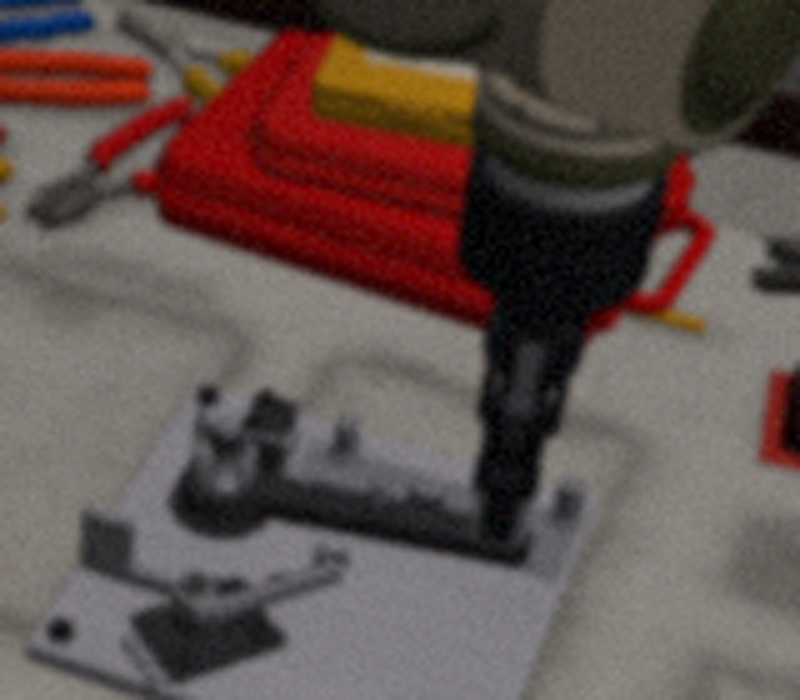

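The gripper straddles the post, with the fingertips at about (500,530), so I'll close gently.

Call:
{"api": "jog_arm", "payload": {
  "hand": [0.005,0.005,0.005,0.005,0.005],
  "travel": [
    [0,-0.002,0],
    [0,0,0],
    [0,0,0],
    [0,0,0],
    [0,0,0]
  ],
  "yaw": [0,0,0,0,0],
  "grip_force": 30
}}

```text
time_s: 3.38
position: [0.5755, -0.0965, 0.0653]
tool_rot: [[-0.171, 0.985, 0.003], [0.985, 0.171, -0.0], [-0.001, 0.002, -1.0]]
ft_force: [4.4, 3.1, 5.3]
grip_width: 0.0129
gripper_force: 29.9
```

Call:
{"api": "jog_arm", "payload": {
  "hand": [0.005,0.005,0.005,0.005,0.005],
  "travel": [
    [-0.0088,-0.0012,0],
    [-0.0088,-0.0005,0],
    [-0.0088,0.0001,0],
    [-0.0087,0.0007,0],
    [-0.0087,0.0013,0]
  ],
  "yaw": [-0.07,-0.07,-0.07,-0.07,-0.07]
}}

```text
time_s: 4.0
position: [0.5318, -0.0964, 0.0653]
tool_rot: [[0.179, 0.984, 0.003], [0.984, -0.179, -0.001], [-0.001, 0.004, -1.0]]
ft_force: [5.8, 1.5, 4.6]
grip_width: 0.0129
gripper_force: 29.8
```

Call:
{"api": "jog_arm", "payload": {
  "hand": [0.005,0.005,0.005,0.005,0.005],
  "travel": [
    [-0.0086,0.0019,0],
    [-0.0084,0.0025,0],
    [-0.0082,0.0031,0],
    [-0.008,0.0037,0],
    [-0.004,0.002,0]
  ],
  "yaw": [-0.07,-0.07,-0.07,-0.07,-0.035]
}}

```text
time_s: 4.62
position: [0.4952, -0.0839, 0.0653]
tool_rot: [[0.475, 0.88, 0.005], [0.88, -0.475, -0.003], [-0.0, 0.005, -1.0]]
ft_force: [8.6, -2.2, 1.7]
grip_width: 0.013
gripper_force: 29.7
```

Call:
{"api": "jog_arm", "payload": {
  "hand": [0.005,0.005,0.005,0.005,0.005],
  "travel": [
    [0,0,0],
    [-0.0006,0.0004,0],
    [-0.0006,0.0003,0],
    [-0.0006,0.0004,0],
    [0,0,0]
  ],
  "yaw": [0,-0.006,-0.005,-0.005,0]
}}

```text
time_s: 5.25
position: [0.4937, -0.0831, 0.0653]
tool_rot: [[0.487, 0.873, 0.005], [0.873, -0.487, -0.003], [-0.0, 0.006, -1.0]]
ft_force: [7.1, -3.3, 2.5]
grip_width: 0.0131
gripper_force: 29.8
```

Call:
{"api": "jog_arm", "payload": {
  "hand": [0.005,0.005,0.005,0.005,0.005],
  "travel": [
    [-0.0012,0.0007,0],
    [-0.0012,0.0007,0],
    [-0.0012,0.0007,0],
    [-0.0012,0.0008,0],
    [0,0,0]
  ],
  "yaw": [-0.011,-0.011,-0.011,-0.011,0]
}}

```text
time_s: 5.88
position: [0.4886, -0.0802, 0.0653]
tool_rot: [[0.525, 0.851, 0.004], [0.851, -0.525, -0.003], [-0.0, 0.005, -1.0]]
ft_force: [6.1, -3.5, 3.2]
grip_width: 0.0128
gripper_force: 29.8
```

Call:
{"api": "jog_arm", "payload": {
  "hand": [0.005,0.005,0.005,0.005,0.005],
  "travel": [
    [-0.0004,0.0003,0],
    [-0.0004,0.0003,0],
    [-0.0004,0.0003,0],
    [-0.0004,0.0003,0],
    [0,0,0]
  ],
  "yaw": [-0.004,-0.004,-0.004,-0.004,0]
}}

```text
time_s: 6.5
position: [0.487, -0.0792, 0.0653]
tool_rot: [[0.539, 0.843, 0.004], [0.843, -0.539, -0.003], [-0.0, 0.005, -1.0]]
ft_force: [5.3, -4.4, 4.2]
grip_width: 0.0129
gripper_force: 29.8
```

Call:
{"api": "jog_arm", "payload": {
  "hand": [0.005,0.005,0.005,0.005,0.005],
  "travel": [
    [-0.0006,0.0004,0],
    [-0.0006,0.0003,0],
    [-0.0005,0.0004,0],
    [0,0,0],
    [0,0,0]
  ],
  "yaw": [-0.006,-0.005,-0.005,0,0]
}}

```text
time_s: 7.12
position: [0.4853, -0.0781, 0.0653]
tool_rot: [[0.552, 0.834, 0.004], [0.834, -0.552, -0.003], [-0.0, 0.005, -1.0]]
ft_force: [4.4, -4.9, 4.2]
grip_width: 0.013
gripper_force: 29.9
```

Call:
{"api": "jog_arm", "payload": {
  "hand": [0.005,0.005,0.005,0.005,0.005],
  "travel": [
    [-0.0006,0.0004,0],
    [-0.0006,0.0004,0],
    [-0.0005,0.0004,0],
    [0,0,0],
    [0,0,0]
  ],
  "yaw": [-0.006,-0.005,-0.005,0,0]
}}

```text
time_s: 7.75
position: [0.4835, -0.0769, 0.0653]
tool_rot: [[0.565, 0.825, 0.004], [0.825, -0.565, -0.003], [-0.0, 0.005, -1.0]]
ft_force: [4.3, -6.0, 3.0]
grip_width: 0.0132
gripper_force: 29.9
```

Call:
{"api": "jog_arm", "payload": {
  "hand": [0.005,0.005,0.005,0.005,0.005],
  "travel": [
    [-0.0006,0.0004,0],
    [-0.0006,0.0004,0],
    [-0.0005,0.0003,0],
    [0,0,0],
    [0,0,0]
  ],
  "yaw": [-0.006,-0.005,-0.005,0,0]
}}

```text
time_s: 8.38
position: [0.4818, -0.0758, 0.0653]
tool_rot: [[0.578, 0.816, 0.004], [0.816, -0.578, -0.003], [-0.0, 0.005, -1.0]]
ft_force: [5.7, -5.4, 3.8]
grip_width: 0.0129
gripper_force: 29.9
```

Call:
{"api": "jog_arm", "payload": {
  "hand": [0.005,0.005,0.005,0.005,0.005],
  "travel": [
    [-0.0006,0.0004,0],
    [-0.0005,0.0004,0],
    [-0.0005,0.0004,0],
    [0,0,0],
    [0,0,0]
  ],
  "yaw": [-0.006,-0.005,-0.005,0,0]
}}

```text
time_s: 9.0
position: [0.4802, -0.0746, 0.0653]
tool_rot: [[0.591, 0.806, 0.004], [0.806, -0.591, -0.003], [-0.0, 0.005, -1.0]]
ft_force: [3.7, -6.2, 4.9]
grip_width: 0.0133
gripper_force: 29.9
```

Call:
{"api": "jog_arm", "payload": {
  "hand": [0.005,0.005,0.005,0.005,0.005],
  "travel": [
    [-0.0006,0.0004,0],
    [-0.0005,0.0004,0],
    [-0.0005,0.0004,0],
    [0,0,0],
    [0,0,0]
  ],
  "yaw": [-0.006,-0.005,-0.005,0,0]
}}

```text
time_s: 9.62
position: [0.4786, -0.0734, 0.0653]
tool_rot: [[0.604, 0.797, 0.004], [0.797, -0.604, -0.003], [-0.0, 0.005, -1.0]]
ft_force: [3.6, -6.4, 4.4]
grip_width: 0.0132
gripper_force: 29.9
```

Call:
{"api": "jog_arm", "payload": {
  "hand": [0.005,0.005,0.005,0.005,0.005],
  "travel": [
    [-0.0006,0.0004,0],
    [-0.0005,0.0004,0],
    [-0.0005,0.0004,0],
    [0,0,0],
    [0,0,0]
  ],
  "yaw": [-0.006,-0.005,-0.005,0,0]
}}

```text
time_s: 10.25
position: [0.477, -0.0722, 0.0653]
tool_rot: [[0.617, 0.787, 0.004], [0.787, -0.617, -0.003], [-0.0, 0.005, -1.0]]
ft_force: [4.6, -6.0, 4.1]
grip_width: 0.0131
gripper_force: 29.9
```

Call:
{"api": "jog_arm", "payload": {
  "hand": [0.005,0.005,0.005,0.005,0.005],
  "travel": [
    [-0.0006,0.0005,0],
    [-0.0005,0.0004,0],
    [-0.0005,0.0004,0],
    [0,0,0],
    [0,0,0]
  ],
  "yaw": [-0.006,-0.005,-0.005,0,0]
}}

```text
time_s: 10.88
position: [0.476, -0.0715, 0.0653]
tool_rot: [[0.629, 0.777, 0.005], [0.777, -0.629, -0.004], [-0.0, 0.007, -1.0]]
ft_force: [7.5, -9.2, 2.1]
grip_width: 0.0126
gripper_force: 29.9
```

Call:
{"api": "jog_arm", "payload": {
  "hand": [0.005,0.005,0.005,0.005,0.005],
  "travel": [
    [0.0007,-0.0006,0],
    [0.0008,-0.0006,0],
    [0.0008,-0.0006,0],
    [0.0008,-0.0006,0],
    [0,0,0]
  ],
  "yaw": [0.008,0.008,0.008,0.008,0]
}}

```text
time_s: 11.5
position: [0.4785, -0.0734, 0.0653]
tool_rot: [[0.604, 0.797, 0.004], [0.797, -0.604, -0.003], [-0.0, 0.005, -1.0]]
ft_force: [4.8, -6.1, 5.2]
grip_width: 0.013
gripper_force: 29.9
```

Call:
{"api": "jog_arm", "payload": {
  "hand": [0.005,0.005,0.005,0.005,0.005],
  "travel": [
    [0.0004,-0.0003,0],
    [0.0004,-0.0003,0],
    [0.0004,-0.0003,0],
    [0,0,0],
    [0,0,0]
  ],
  "yaw": [0.004,0.004,0.004,0,0]
}}

```text
time_s: 12.12
position: [0.4791, -0.0739, 0.0652]
tool_rot: [[0.595, 0.804, 0.003], [0.804, -0.595, -0.002], [-0.001, 0.003, -1.0]]
ft_force: [2.4, -4.5, 6.2]
grip_width: 0.0129
gripper_force: 30.0
```

Call:
{"api": "jog_arm", "payload": {
  "hand": [0.005,0.005,0.005,0.005,0.005],
  "travel": [
    [0.0004,-0.0003,0],
    [0.0004,-0.0003,0],
    [0,0,0],
    [0,0,0],
    [0,0,0]
  ],
  "yaw": [0.003,0.003,0,0,0]
}}

```text
time_s: 12.75
position: [0.4794, -0.0741, 0.0652]
tool_rot: [[0.59, 0.808, 0.001], [0.808, -0.59, -0.002], [-0.001, 0.002, -1.0]]
ft_force: [-0.5, -3.1, 8.3]
grip_width: 0.0133
gripper_force: 30.2
```

Call:
{"api": "jog_arm", "payload": {
  "hand": [0.05,0.05,0.05,0.06,0.06],
  "travel": [
    [0,0,0],
    [0,0,0],
    [0,0,0.01],
    [0,0,0.04],
    [0,0,0.05]
  ],
  "yaw": [0,0,0,0,0]
}}

```text
time_s: 13.38
position: [0.4786, -0.0731, 0.1655]
tool_rot: [[0.59, 0.807, -0.002], [0.807, -0.59, 0.001], [-0.001, -0.002, -1.0]]
ft_force: [1.3, 0.1, 0.0]
grip_width: 0.0601
gripper_force: 0.0
```

Call:
{"api": "jog_arm", "payload": {
  "hand": [0.06,0.06,0.06,0.06,0.06],
  "travel": [
    [0.0085,0.051,0.01],
    [0.0085,0.052,0],
    [0.0085,0.052,0],
    [0.0085,0.052,0],
    [0.0085,0.052,0]
  ],
  "yaw": [0.048,0.048,0.048,0.048,0.048]
}}

```text
time_s: 14.0
position: [0.5215, 0.1874, 0.175]
tool_rot: [[0.38, 0.925, 0.0], [0.925, -0.38, -0.0], [-0.0, 0.0, -1.0]]
ft_force: [0.7, 0.1, 0.9]
grip_width: 0.06
gripper_force: 0.0
```

```bash
python3 - <<'E'
from h import *
snap('top','t3.png',(160,132,380,222),3.6)
E
```

```text
(no output)
```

View pics/t3.png

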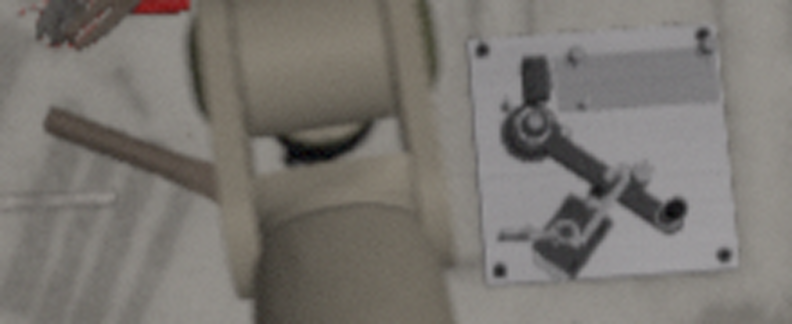

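The arm is cocked and held: the knob is now at (676,208) and the nose is clear of the seat. The chisel is untouched. The punch tip at about (117,198) is near the chisel, so I'll check finger clearance.

```bash
python3 - <<'E'
from h import *
c=np.array([.5464,.338]);a=np.radians(67.7);ya=np.array([np.cos(a),np.sin(a)]);xa=np.array([ya[1],-ya[0]])
for u,v in[(117,193),(117,203),(60,201)]:
    p=t1(u,v,.007);d=p[:2]-c;print(p,'chisel frame x,y',d@xa,d@ya)
E
```

```text
[0.51575586 0.35704899 0.007     ] chisel frame x,y -0.03558051010360799 0.005996206000165535
[0.50766916 0.35708814 0.007     ] chisel frame x,y -0.04307725874502557 0.002963878796413977
[0.51060703 0.4027001  0.007     ] chisel frame x,y -0.05766685533211327 0.04627929302786496
```

Call:
{"api": "jog_arm", "payload": {
  "hand": [0.042,0.042,0.042,0.042,0.042],
  "travel": [
    [0.007,0.046,0],
    [0.007,0.046,0],
    [0.006,0.0466,-0.015],
    [0,0,-0.03],
    [0,0,-0.03]
  ],
  "yaw": [0,0,0,0,0]
}}

```text
time_s: 14.68
position: [0.5413, 0.3249, 0.0989]
tool_rot: [[0.38, 0.925, 0.0], [0.925, -0.38, -0.0], [-0.0, 0.0, -1.0]]
ft_force: [0.3, -0.4, -0.6]
grip_width: 0.0421
gripper_force: 0.0
```

Call:
{"api": "jog_arm", "payload": {
  "hand": [0.042,0.042,0.042,0.042,0.042],
  "travel": [
    [0,0,-0.02],
    [0,0,-0.015],
    [0,0,0],
    [0,0,0],
    [0,0,0]
  ],
  "yaw": [0,0,0,0,0]
}}

```text
time_s: 15.3
position: [0.5419, 0.3244, 0.0653]
tool_rot: [[0.381, 0.925, 0.001], [0.925, -0.381, 0.001], [0.001, 0.001, -1.0]]
ft_force: [-0.2, 0.3, 0.5]
grip_width: 0.042
gripper_force: 0.0
```

```bash
python3 - <<'E'
from h import *
snap('scene','s4.png',(130,110,270,210),5.5)
E
```

```text
(no output)
```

View pics/s4.png

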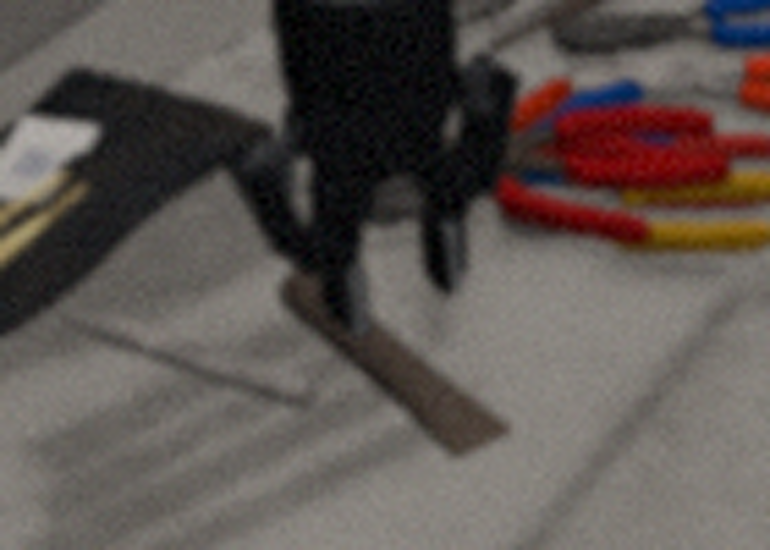

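The fingertips are at about (352,325) and (445,285), hovering over the chisel. Its edge corners are at (460,452) and (508,430), and its head end at about (303,288). I'll cross-check this with the scene camera.

```bash
python3 - <<'E'
from h import *
f=lambda u,v,z:p2w('scene',130+u/5.5,110+v/5.5,z)
print('edge',f(460,452,.010),f(508,430,.010),'headtop',f(300,283,.02),'tips',f(352,325,.05),f(445,285,.05))
print('punch tip',f(308,402,.007))
# bias check with fixture plate is ~ few mm
E
```

```text
edge [0.50596904 0.26922148 0.01      ] [0.52898245 0.25848708 0.01      ] headtop [0.56856793 0.39944522 0.02      ] tips [0.51961213 0.33143807 0.05      ] [0.5644349  0.31115234 0.05      ]
punch tip [0.50748322 0.35311464 0.007     ]
```

Call:
{"api": "jog_arm", "payload": {
  "hand": [0.042,0.042,0.042,0.042,0.042],
  "travel": [
    [0,0,-0.015],
    [0,0,-0.015],
    [0,0,-0.01],
    [0,0,-0.005],
    [0,0,0]
  ],
  "yaw": [0,0,0,0,0]
}}

```text
time_s: 15.98
position: [0.5415, 0.3243, 0.0189]
tool_rot: [[0.381, 0.925, -0.001], [0.925, -0.381, -0.0], [-0.0, -0.0, -1.0]]
ft_force: [0.0, 0.7, 0.1]
grip_width: 0.0419
gripper_force: 0.0
```

Call:
{"api": "jog_arm", "payload": {
  "hand": [0.01,0.01,0.01,0.01,0.01],
  "travel": [
    [0,0,0],
    [0,0,0],
    [0,0,0],
    [0,0,0],
    [0,0,0]
  ],
  "yaw": [0,0,0,0,0],
  "grip_force": 60
}}

```text
time_s: 16.6
position: [0.5417, 0.3245, 0.0199]
tool_rot: [[0.381, 0.925, 0.001], [0.925, -0.381, 0.0], [0.001, 0.0, -1.0]]
ft_force: [-1.5, 0.6, 5.9]
grip_width: 0.025
gripper_force: 59.3
```

Call:
{"api": "jog_arm", "payload": {
  "hand": [0.01,0.01,0.01,0.01,0.01],
  "travel": [
    [0,0,0.02],
    [0,0,0.04],
    [0,0,0.06],
    [0.0055,-0.043,0],
    [0.0055,-0.043,0]
  ],
  "yaw": [0,0,0,0.043,0.043]
}}

```text
time_s: 17.23
position: [0.5522, 0.2373, 0.139]
tool_rot: [[0.298, 0.955, -0.0], [0.955, -0.298, -0.001], [-0.001, -0.0, -1.0]]
ft_force: [0.5, -0.5, -5.0]
grip_width: 0.0249
gripper_force: 59.9
```

Call:
{"api": "jog_arm", "payload": {
  "hand": [0.01,0.01,0.01,0.01,0.01],
  "travel": [
    [0.0055,-0.043,0],
    [0.0055,-0.043,0],
    [0.0055,-0.043,0],
    [0.0055,-0.043,0],
    [0.0055,-0.043,0]
  ],
  "yaw": [0.043,0.043,0.043,0.043,0.043]
}}

```text
time_s: 17.85
position: [0.5798, 0.0218, 0.1385]
tool_rot: [[0.088, 0.996, -0.002], [0.996, -0.088, -0.0], [-0.0, -0.002, -1.0]]
ft_force: [1.4, -0.2, -4.7]
grip_width: 0.0249
gripper_force: 59.9
```

Call:
{"api": "jog_arm", "payload": {
  "hand": [0.01,0.01,0.01,0.01,0.01],
  "travel": [
    [0.0055,-0.043,0],
    [0.005,-0.043,0],
    [0.003,-0.035,0],
    [0,0,-0.02],
    [0,0,-0.02]
  ],
  "yaw": [0.043,0.043,0.04,0,0]
}}

```text
time_s: 18.48
position: [0.5931, -0.0983, 0.0979]
tool_rot: [[-0.035, 0.999, -0.001], [0.999, 0.035, 0.0], [0.0, -0.001, -1.0]]
ft_force: [0.8, 0.0, -5.3]
grip_width: 0.0249
gripper_force: 59.9
```

```bash
python3 - <<'E'
from h import *
o=env.observe();print(o['position'],o['tool_rot'],o['grip_width'])
snap('scene','s5.png',(270,110,430,250),5)
E
```

```text
[ 0.59311212 -0.098309    0.09792452] [[-3.49383104e-02  9.99388587e-01 -1.32913117e-03]
 [ 9.99389425e-01  3.49386791e-02  2.55148338e-04]
 [ 3.01430424e-04 -1.31940519e-03 -9.99999084e-01]] 0.024893752047680014
```

View pics/s5.png

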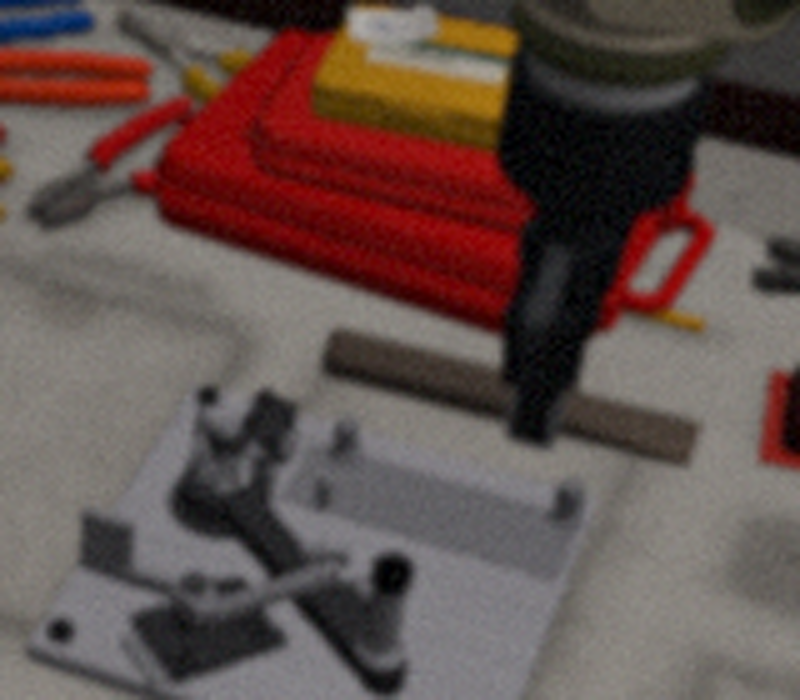

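Call:
{"api": "jog_arm", "payload": {
  "hand": [0.01,0.01,0.01,0.01,0.01],
  "travel": [
    [0,0,-0.02],
    [0,0,-0.018],
    [0,0,-0.015],
    [0,0,-0.008],
    [0,0,0]
  ],
  "yaw": [0,0,0,0,0]
}}

```text
time_s: 19.15
position: [0.5936, -0.0977, 0.038]
tool_rot: [[-0.036, 0.999, -0.0], [0.999, 0.036, 0.0], [0.0, -0.0, -1.0]]
ft_force: [0.3, 0.2, -5.4]
grip_width: 0.0243
gripper_force: 59.9
```

Call:
{"api": "jog_arm", "payload": {
  "hand": [0.01,0.01,0.01,0.01,0.01],
  "travel": [
    [0,0,-0.001],
    [0,0,-0.001],
    [0,0,0],
    [0,0,0],
    [0,0,0]
  ],
  "yaw": [0,0,0,0,0]
}}

```text
time_s: 19.77
position: [0.5937, -0.0977, 0.0364]
tool_rot: [[-0.036, 0.999, 0.0], [0.999, 0.036, -0.0], [-0.0, 0.0, -1.0]]
ft_force: [0.1, 0.0, -4.3]
grip_width: 0.0249
gripper_force: 59.9
```

Call:
{"api": "jog_arm", "payload": {
  "hand": [0.01,0.01,0.01,0.01,0.01],
  "travel": [
    [0,0,-0.001],
    [0,0,-0.001],
    [0,0,-0.001],
    [0,0,0],
    [0,0,0]
  ],
  "yaw": [0,0,0,0,0]
}}

```text
time_s: 20.4
position: [0.5936, -0.0977, 0.0333]
tool_rot: [[-0.036, 0.999, -0.0], [0.999, 0.036, -0.0], [-0.0, -0.0, -1.0]]
ft_force: [0.8, -0.9, -4.8]
grip_width: 0.0255
gripper_force: 60.0
```

Call:
{"api": "jog_arm", "payload": {
  "hand": [0.01,0.01,0.01,0.01,0.01],
  "travel": [
    [0,0,-0.0005],
    [0,0,-0.0005],
    [0,0,0],
    [0,0,0],
    [0,0,0]
  ],
  "yaw": [0,0,0,0,0]
}}

```text
time_s: 21.02
position: [0.5936, -0.0977, 0.0324]
tool_rot: [[-0.036, 0.999, 0.0], [0.999, 0.036, -0.0], [-0.0, 0.0, -1.0]]
ft_force: [0.5, 0.0, -3.8]
grip_width: 0.0247
gripper_force: 60.0
```

Call:
{"api": "jog_arm", "payload": {
  "hand": [0.01,0.01,0.01,0.01,0.01],
  "travel": [
    [0,0,-0.0005],
    [0,0,-0.0004],
    [0,0,0],
    [0.001,0,0],
    [0.001,0,0]
  ],
  "yaw": [0,0,0,0,0]
}}

```text
time_s: 21.65
position: [0.5947, -0.0977, 0.0319]
tool_rot: [[-0.036, 0.999, -0.002], [0.999, 0.036, -0.0], [0.0, -0.002, -1.0]]
ft_force: [-7.2, -0.6, 7.6]
grip_width: 0.0246
gripper_force: 61.5
```

Call:
{"api": "jog_arm", "payload": {
  "hand": [0.01,0.01,0.01,0.01,0.01],
  "travel": [
    [0.0005,0,0],
    [0.0005,0,0],
    [0,0,0],
    [0,0,0],
    [0,0,0]
  ],
  "yaw": [0,0,0,0,0]
}}

```text
time_s: 22.28
position: [0.5957, -0.0977, 0.0319]
tool_rot: [[-0.036, 0.999, -0.002], [0.999, 0.036, 0.0], [0.0, -0.002, -1.0]]
ft_force: [-6.3, -0.3, 7.4]
grip_width: 0.0249
gripper_force: 61.5
```

Call:
{"api": "jog_arm", "payload": {
  "hand": [0.01,0.01,0.01,0.01,0.01],
  "travel": [
    [0,0,0.0005],
    [0.0005,0,0],
    [0.0005,0,0],
    [0,0,0],
    [0,0,0]
  ],
  "yaw": [0,0,0,0,0]
}}

```text
time_s: 22.9
position: [0.5973, -0.0976, 0.032]
tool_rot: [[-0.036, 0.999, -0.001], [0.999, 0.036, 0.0], [0.0, -0.001, -1.0]]
ft_force: [-4.6, 0.4, 4.6]
grip_width: 0.0245
gripper_force: 61.0
```

Call:
{"api": "jog_arm", "payload": {
  "hand": [0.01,0.01,0.01,0.01,0.01],
  "travel": [
    [0.0005,0,0],
    [0.0005,0,0],
    [0,0,0],
    [0,0,0],
    [0,0,0]
  ],
  "yaw": [0,0,0,0,0]
}}

```text
time_s: 23.52
position: [0.5978, -0.0976, 0.0319]
tool_rot: [[-0.036, 0.999, -0.002], [0.999, 0.036, 0.0], [0.0, -0.002, -1.0]]
ft_force: [-7.7, -1.4, 6.2]
grip_width: 0.0248
gripper_force: 61.2
```

Call:
{"api": "jog_arm", "payload": {
  "hand": [0.01,0.01,0.01,0.01,0.01],
  "travel": [
    [-0.0006,0,0.0003],
    [0,0.002,0],
    [-0.0001,0.002,0],
    [-0.0001,0.002,0],
    [0,0,0]
  ],
  "yaw": [0,0,0,0,0]
}}

```text
time_s: 24.15
position: [0.5977, -0.0925, 0.032]
tool_rot: [[-0.035, 0.999, -0.0], [0.999, 0.035, -0.001], [-0.001, -0.0, -1.0]]
ft_force: [-4.7, -4.3, 1.2]
grip_width: 0.0249
gripper_force: 60.4
```

Call:
{"api": "jog_arm", "payload": {
  "hand": [0.01,0.01,0.01,0.01,0.01],
  "travel": [
    [0,0.0005,0],
    [0,0.0005,0],
    [0,0,0],
    [0,0,0],
    [0,0,0]
  ],
  "yaw": [0,0,0,0,0]
}}

```text
time_s: 24.78
position: [0.5977, -0.0918, 0.032]
tool_rot: [[-0.035, 0.999, -0.0], [0.999, 0.035, -0.002], [-0.002, -0.0, -1.0]]
ft_force: [-4.9, -6.7, -0.1]
grip_width: 0.0249
gripper_force: 60.4
```

Call:
{"api": "jog_arm", "payload": {
  "hand": [0.01,0.01,0.01,0.01,0.01],
  "travel": [
    [-0.0004,0,0],
    [0,0.0005,0],
    [0,0.0005,0],
    [0,0,0],
    [0,0,0]
  ],
  "yaw": [0,0,0,0,0]
}}

```text
time_s: 25.4
position: [0.5975, -0.0907, 0.0321]
tool_rot: [[-0.035, 0.999, 0.0], [0.999, 0.035, -0.001], [-0.001, 0.0, -1.0]]
ft_force: [-2.9, -6.0, 0.9]
grip_width: 0.0248
gripper_force: 60.3
```

Still sliding (friction only), so I'll continue.

Call:
{"api": "jog_arm", "payload": {
  "hand": [0.01,0.01,0.01,0.01,0.01],
  "travel": [
    [-0.0001,0.0005,0],
    [0,0.0005,0],
    [0,0.0005,0],
    [0,0,0],
    [0,0,0]
  ],
  "yaw": [0,0,0,0,0]
}}

```text
time_s: 26.02
position: [0.5974, -0.0892, 0.0321]
tool_rot: [[-0.035, 0.999, 0.0], [0.999, 0.035, -0.001], [-0.001, 0.0, -1.0]]
ft_force: [-3.9, -5.1, -0.6]
grip_width: 0.0249
gripper_force: 60.3
```

Call:
{"api": "jog_arm", "payload": {
  "hand": [0.01,0.01,0.01,0.01,0.01],
  "travel": [
    [-0.0001,0.0005,0],
    [0,0.0005,0],
    [0,0.0005,0],
    [0,0,0],
    [0,0,0]
  ],
  "yaw": [0,0,0,0,0]
}}

```text
time_s: 26.65
position: [0.5973, -0.0876, 0.0321]
tool_rot: [[-0.035, 0.999, 0.0], [0.999, 0.035, -0.001], [-0.001, 0.0, -1.0]]
ft_force: [-3.2, -6.1, 0.5]
grip_width: 0.025
gripper_force: 60.3
```

Call:
{"api": "jog_arm", "payload": {
  "hand": [0.01,0.01,0.01,0.01,0.01],
  "travel": [
    [-0.0001,0.0005,0],
    [0,0.0005,0],
    [0,0.0005,0],
    [0,0,0],
    [0,0,0]
  ],
  "yaw": [0,0,0,0,0]
}}

```text
time_s: 27.28
position: [0.5972, -0.0861, 0.032]
tool_rot: [[-0.035, 0.999, 0.0], [0.999, 0.035, -0.001], [-0.001, 0.0, -1.0]]
ft_force: [-3.4, -5.8, -0.0]
grip_width: 0.0251
gripper_force: 60.3
```

Call:
{"api": "jog_arm", "payload": {
  "hand": [0.01,0.01,0.01,0.01,0.01],
  "travel": [
    [-0.0001,0.0005,0],
    [0,0.0005,0],
    [0,0.0005,0],
    [0,0,0],
    [0,0,0]
  ],
  "yaw": [0,0,0,0,0]
}}

```text
time_s: 27.9
position: [0.5972, -0.0859, 0.0321]
tool_rot: [[-0.035, 0.999, 0.0], [0.999, 0.035, -0.003], [-0.003, 0.0, -1.0]]
ft_force: [-3.9, -11.2, -0.9]
grip_width: 0.0246
gripper_force: 60.1
```

Call:
{"api": "jog_arm", "payload": {
  "hand": [0.01,0.01,0.01,0.04,0.04],
  "travel": [
    [-0.0003,-0.0005,0],
    [0,-0.0003,0],
    [0,0,0],
    [0,0,0],
    [0,0,0]
  ],
  "yaw": [0,0,0,0,0],
  "grip_force": 25
}}

```text
time_s: 28.52
position: [0.5972, -0.0843, 0.0323]
tool_rot: [[-0.036, 0.999, 0.001], [0.999, 0.036, 0.0], [0.0, 0.001, -1.0]]
ft_force: [0.3, 0.5, 0.1]
grip_width: 0.04
gripper_force: 0.0
```

Call:
{"api": "jog_arm", "payload": {
  "hand": [0.04,0.04,0.04,0.04,0.04],
  "travel": [
    [0,0,0.005],
    [0,0,0.02],
    [0,0,0.04],
    [0,0,0.05],
    [-0.03,0.03,0.015]
  ],
  "yaw": [0,0,0,0,0]
}}

```text
time_s: 29.15
position: [0.5685, -0.0556, 0.1655]
tool_rot: [[-0.034, 0.999, 0.007], [0.999, 0.034, -0.002], [-0.002, 0.007, -1.0]]
ft_force: [-0.4, 0.5, -0.3]
grip_width: 0.0401
gripper_force: 0.0
```

Call:
{"api": "jog_arm", "payload": {
  "hand": [0.01,0,0,0,0],
  "travel": [
    [-0.038,0.02,0],
    [-0.038,0.02,0],
    [-0.038,0.02,0],
    [-0.02,0.02,0],
    [0,0,0]
  ],
  "yaw": [0,0,0,0,0]
}}

```text
time_s: 29.78
position: [0.4318, 0.0265, 0.1629]
tool_rot: [[-0.038, 0.999, 0.001], [0.999, 0.038, 0.0], [-0.0, 0.001, -1.0]]
ft_force: [-0.2, 0.6, 0.1]
grip_width: -0.0001
gripper_force: 0.0
```

```bash
python3 - <<'E'
from h import *
o=env.observe();print(o['position'],o['tool_rot'],o['grip_width'])
snap('scene','s6.png',(270,130,400,275),4.1)
t=cv2.resize(env.get_image('top')[132:222,280:380,::-1],None,fx=6,fy=6,interpolation=cv2.INTER_CUBIC)
s=cv2.imread('pics/s6.png');h=540;c=np.hstack([cv2.resize(s,(int(s.shape[1]*h/s.shape[0]),h)),cv2.resize(t,(int(600*.5),270)) if 0 else np.vstack([t,np.zeros((0,600,3),np.uint8)])])
k=800/c.shape[1];cv2.imwrite('pics/c6.png',cv2.resize(c,None,fx=k,fy=k));print(c.shape,k)
E
```

```text
[0.43181775 0.02646759 0.16286693] [[-3.76540938e-02  9.99290527e-01  7.82115218e-04]
 [ 9.99290833e-01  3.76540902e-02  1.92509384e-05]
 [-1.02125566e-05  7.82285444e-04 -9.99999694e-01]] -9.669676207079216e-05
(540, 1084, 3) 0.7380073800738007
```

View pics/c6.png

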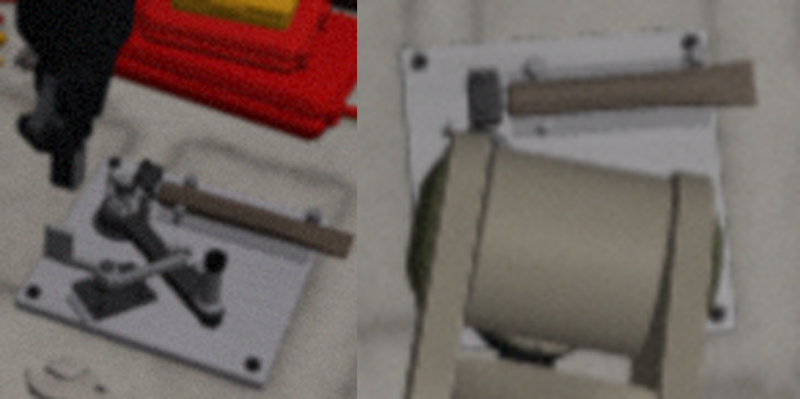

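The chisel lies along the pins with its head at the stop block (top view, about x=510) and its edge overhanging the plate at about x=755. The arm is still cocked, with the knob at (215,260) in the left view. Next I'll go to the trigger with closed fingers.

Call:
{"api": "jog_arm", "payload": {
  "hand": [0,0,0,0,0],
  "travel": [
    [-0.004,0.009,-0.02],
    [-0.003,0.0095,-0.025],
    [0,0,-0.026],
    [0,0,-0.026],
    [0,0,0]
  ],
  "yaw": [0,0,0,0,0]
}}

```text
time_s: 30.5
position: [0.4259, 0.0435, 0.0641]
tool_rot: [[-0.035, 0.999, -0.003], [0.999, 0.035, 0.0], [0.001, -0.003, -1.0]]
ft_force: [-0.1, 0.2, 1.2]
grip_width: 0.0005
gripper_force: 0.0
```

Call:
{"api": "jog_arm", "payload": {
  "hand": [0,0,0,0,0],
  "travel": [
    [0.003,0,0],
    [0.003,0,0],
    [0.002,0,0],
    [0,0,0],
    [0,0,0]
  ],
  "yaw": [0,0,0,0,0]
}}

```text
time_s: 31.12
position: [0.4336, 0.044, 0.0653]
tool_rot: [[-0.036, 0.999, 0.0], [0.999, 0.036, -0.0], [-0.0, 0.0, -1.0]]
ft_force: [-1.0, -0.2, 0.6]
grip_width: -0.0003
gripper_force: 0.0
```

```bash
python3 - <<'E'
from h import *
o=env.observe();print(o['position'],o['ft_force'])
snap('scene','s7.png',(260,140,360,250),5.4)
E
```

```text
[0.43363817 0.0439986  0.06533201] [-1.00308379 -0.23371806  0.61682255]
```

View pics/s7.png

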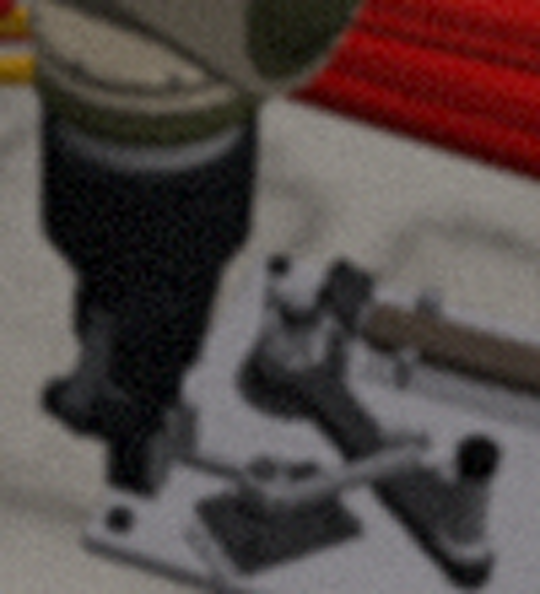

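The closed fingers stand on the robot's side of the tab (finger at about (135,470), tab at about (180,430)). I'll advance by feel.

Call:
{"api": "jog_arm", "payload": {
  "hand": [0,0,0,0,0],
  "travel": [
    [0.002,0,0],
    [0.002,0,0],
    [0.002,0,0],
    [0.001,0,0],
    [0,0,0]
  ],
  "yaw": [0,0,0,0,0]
}}

```text
time_s: 31.8
position: [0.4407, 0.044, 0.0652]
tool_rot: [[-0.036, 0.999, -0.0], [0.999, 0.036, 0.0], [0.0, -0.0, -1.0]]
ft_force: [-0.0, 0.4, 0.7]
grip_width: 0.0
gripper_force: 0.0
```

Call:
{"api": "jog_arm", "payload": {
  "hand": [0,0,0,0,0],
  "travel": [
    [0.001,0,0],
    [0.001,0,0],
    [0.001,0,0],
    [0,0,0],
    [0,0,0]
  ],
  "yaw": [0,0,0,0,0]
}}

```text
time_s: 32.42
position: [0.4437, 0.044, 0.0652]
tool_rot: [[-0.036, 0.999, -0.0], [0.999, 0.036, 0.0], [0.0, -0.0, -1.0]]
ft_force: [0.3, -0.6, -0.7]
grip_width: -0.0
gripper_force: 0.0
```

Call:
{"api": "jog_arm", "payload": {
  "hand": [0,0,0,0,0],
  "travel": [
    [0.001,0,0],
    [0.001,0,0],
    [0.001,0,0],
    [0,0,0],
    [0,0,0]
  ],
  "yaw": [0,0,0,0,0]
}}

```text
time_s: 33.05
position: [0.4467, 0.044, 0.0652]
tool_rot: [[-0.036, 0.999, -0.0], [0.999, 0.036, 0.0], [0.0, -0.0, -1.0]]
ft_force: [-0.7, -0.0, -0.0]
grip_width: -0.0003
gripper_force: 0.0
```

Call:
{"api": "jog_arm", "payload": {
  "hand": [0,0,0,0,0],
  "travel": [
    [0.001,0,0],
    [0.001,0,0],
    [0.001,0,0],
    [0,0,0],
    [0,0,0]
  ],
  "yaw": [0,0,0,0,0]
}}

```text
time_s: 33.67
position: [0.4497, 0.044, 0.0652]
tool_rot: [[-0.036, 0.999, -0.0], [0.999, 0.036, 0.0], [0.0, -0.0, -1.0]]
ft_force: [-0.0, -0.8, -0.2]
grip_width: -0.0
gripper_force: 0.0
```

Call:
{"api": "jog_arm", "payload": {
  "hand": [0,0,0,0,0],
  "travel": [
    [0.001,0,0],
    [0.001,0,0],
    [0.001,0,0],
    [0,0,0],
    [0,0,0]
  ],
  "yaw": [0,0,0,0,0]
}}

```text
time_s: 34.3
position: [0.4522, 0.0441, 0.0651]
tool_rot: [[-0.036, 0.999, -0.001], [0.999, 0.036, 0.0], [0.0, -0.001, -1.0]]
ft_force: [-4.5, 0.2, 2.5]
grip_width: 0.0005
gripper_force: 2.3
```

Call:
{"api": "jog_arm", "payload": {
  "hand": [0,0,0,0,0],
  "travel": [
    [0.001,0,0],
    [0.001,0,0],
    [0,0,0],
    [0,0,0],
    [0,0,0]
  ],
  "yaw": [0,0,0,0,0]
}}

```text
time_s: 34.92
position: [0.4527, 0.0443, 0.065]
tool_rot: [[-0.036, 0.999, -0.005], [0.999, 0.036, 0.0], [0.001, -0.005, -1.0]]
ft_force: [-10.5, -0.8, 7.7]
grip_width: -0.0003
gripper_force: 5.6
```

```bash
python3 - <<'E'
from h import *
o=env.observe();print(o['position'],o['ft_force'],o['wrist_torque'])
im=env.get_image('scene').astype(int);u,v=w2p('scene',(.479,-.074,.076));print(u,v,im[int(v)-6:int(v)+7,int(u)].sum(-1))
u,v=w2p('scene',(.5755,-.096,.076));print(u,v,im[int(v)-6:int(v)+7,int(u)].sum(-1))
for n,X in dict(tabtop=(.464,.0445,.067),tip=(.4527,.044,.048)).items():
  u,v=w2p('scene',X);print(n,(u-260)*5.4,(v-140)*5.4)
E
```

```text
[0.45267305 0.04425144 0.06502359] [-10.52324903  -0.7544347    7.72563064] [-0.09425029  1.64971488  0.00818027]
347.556690782796 223.9350666882228 [385 399 374 256 127  47  37  25  21   6  29  49 105]
372.7534385067782 199.56780431767254 [333 365 364 372 385 394 404 393 393 382 384 374 373]
tabtop 165.74245255008717 396.9742165265691
tip 153.06772027332661 450.67705038308355
```

Call:
{"api": "jog_arm", "payload": {
  "hand": [0,0,0,0,0],
  "travel": [
    [0.0007,0,0],
    [0.0008,0,0],
    [0,0,0],
    [0,0,0],
    [0,0,0]
  ],
  "yaw": [0,0,0,0,0]
}}

```text
time_s: 35.6
position: [0.4534, 0.0443, 0.065]
tool_rot: [[-0.036, 0.999, -0.007], [0.999, 0.036, 0.0], [0.001, -0.007, -1.0]]
ft_force: [-14.8, -1.4, 10.7]
grip_width: -0.0001
gripper_force: 7.4
```

```bash
cat >> h.py <<'E'
def cock():
    im=env.get_image('scene').astype(int)
    for X in[(.479,-.074,.076),(.5755,-.096,.076),(.559,-.097,.076)]:
        u,v=map(int,w2p('scene',X));print(X,im[v-1:v+2,u-1:u+2].sum(-1).mean())
    o=env.observe();print(o['position'],o['ft_force'],o['wrist_torque'],o['joint_efforts'])
E
python3 -c "from h import *;cock()"
```

```text
(0.479, -0.074, 0.076) 29.555555555555557
(0.5755, -0.096, 0.076) 387.3333333333333
(0.559, -0.097, 0.076) 392.8888888888889
[0.45338429 0.04430198 0.06498118] [-14.79707772  -0.20739303   9.19517558] [-0.15654885  2.19496413 -0.05831903] [-1.91245219e-01 -3.61489034e+01 -1.92846501e+01  5.68701345e-01
 -3.26066092e+00 -2.92485917e-02]
```

The contact is stiffer than the trigger should be, so I'm probably on something else. I'll recompute the tab and catch-block geometry from the crops I've already viewed.

```bash
python3 - <<'E'
from h import *
np.set_printoptions(precision=4,suppress=True)
print('tab top L,R',s1(100,225,.067),s1(160,240,.067))
print('tab top, t1',t1(498,237,.067),t1(532,237,.067))
for z in(.02,.03,.04): print('block',z,s1(160,350,z),s1(340,380,z),s1(210,428,z),'t1',t1(533,265,z),t1(570,278,z),t1(575,193,z),t1(612,215,z))
print('light stub t1',t1(535,265,.02),'s1',s1(150,380,.02),s1(195,425,.02))
a=cv2.imread('pics/t1.png')[180:290,480:640]; 
# tab front: dark/light profile along v in top image at u=505,515,525
g=cv2.cvtColor(a,cv2.COLOR_BGR2GRAY)
for u in(500,507,515,523,530,540): print(u,g[40:80:3,u-480])
E
```

```text
tab top L,R [0.463  0.0534 0.067 ] [0.4655 0.0315 0.067 ]
tab top, t1 [0.4631 0.0592 0.067 ] [0.4624 0.0336 0.067 ]
block 0.02 [0.4602 0.0269 0.02  ] [ 0.4758 -0.0356  0.02  ] [ 0.4332 -0.0043  0.02  ] t1 [0.447  0.0296 0.02  ] [0.436  0.0013 0.02  ] [ 0.503  -0.0056  0.02  ] [ 0.4847 -0.0337  0.02  ]
block 0.03 [0.4508 0.0231 0.03  ] [ 0.4661 -0.0385  0.03  ] [ 0.4242 -0.0077  0.03  ] t1 [0.4457 0.0305 0.03  ] [0.4348 0.0024 0.03  ] [ 0.5013 -0.0045  0.03  ] [ 0.4832 -0.0324  0.03  ]
block 0.04 [0.4414 0.0192 0.04  ] [ 0.4565 -0.0414  0.04  ] [ 0.4152 -0.0111  0.04  ] t1 [0.4445 0.0314 0.04  ] [0.4336 0.0035 0.04  ] [ 0.4997 -0.0034  0.04  ] [ 0.4816 -0.031   0.04  ]
light stub t1 [0.447  0.0281 0.02  ] s1 [0.4449 0.0238 0.02  ] [0.4321 0.0008 0.02  ]
500 [137 140 138 128 115  94  87 109 135 143 142 144 144 137]
507 [140 142 136 127 118  95  88 111 138 145 143 142 142 142]
515 [139 140 138 131 119  92  85 110 138 145 142 143 143 142]
523 [142 141 133 116  99  80  83 109 135 144 143 142 143 143]
530 [141 132 120 112 106 108 113 123 128 130 134 138 140 139]
540 [141 141 135 125 118 112  94  69  53  50  58  75 100 115]
```

Call:
{"api": "jog_arm", "payload": {
  "hand": [0,0,0,0,0],
  "travel": [
    [-0.003,0,0],
    [-0.004,0.001,0.003],
    [0,0.002,0.004],
    [0,0,0],
    [0.003,0,0]
  ],
  "yaw": [0,0,0,0,0]
}}

```text
time_s: 36.28
position: [0.4524, 0.047, 0.0723]
tool_rot: [[-0.036, 0.999, 0.0], [0.999, 0.036, -0.0], [-0.0, 0.0, -1.0]]
ft_force: [-0.8, -0.5, -0.6]
grip_width: -0.0002
gripper_force: 0.7
```

Call:
{"api": "jog_arm", "payload": {
  "hand": [0,0,0,0,0],
  "travel": [
    [0.001,0,0],
    [0.001,0,0],
    [0.001,0,0],
    [0,0,0],
    [0,0,0]
  ],
  "yaw": [0,0,0,0,0]
}}

```text
time_s: 36.9
position: [0.4533, 0.0473, 0.0719]
tool_rot: [[-0.036, 0.999, -0.005], [0.999, 0.036, 0.0], [0.001, -0.005, -1.0]]
ft_force: [-9.7, 0.6, 6.2]
grip_width: -0.0
gripper_force: 4.6
```

```bash
python3 -c "from h import *;cock()"
```

```text
(0.479, -0.074, 0.076) 28.444444444444443
(0.5755, -0.096, 0.076) 387.55555555555554
(0.559, -0.097, 0.076) 390.3333333333333
[0.45330609 0.0472537  0.07190528] [-9.17658574  0.87688242  5.96834196] [0.07158974 1.39278356 0.02296332] [-5.15921339e-01 -3.74903548e+01 -1.77918899e+01  2.24046651e-01
 -2.12001622e+00  1.61532033e-03]
```

Call:
{"api": "jog_arm", "payload": {
  "hand": [0,0,0,0,0],
  "travel": [
    [0.001,0,0.0005],
    [0.001,0,0.0005],
    [0,0,0],
    [0,0,0],
    [0,0,0]
  ],
  "yaw": [0,0,0,0,0]
}}

```text
time_s: 37.58
position: [0.4537, 0.0473, 0.0722]
tool_rot: [[-0.037, 0.999, -0.009], [0.999, 0.037, 0.001], [0.001, -0.009, -1.0]]
ft_force: [-12.9, -0.9, 3.1]
grip_width: 0.0001
gripper_force: 6.4
```

```bash
python3 - <<'E'
from h import *
cock()
ref=cv2.imread('pics/s7.png',0);im=cv2.cvtColor(env.get_image('scene')[140:250,260:360],cv2.COLOR_RGB2GRAY)
im=cv2.resize(im,None,fx=5.4,fy=5.4,interpolation=cv2.INTER_CUBIC)
print('sum',im.shape,ref.shape)
d=cv2.absdiff(cv2.GaussianBlur(im,(15,15),0),cv2.GaussianBlur(ref,(15,15),0))
print((cv2.resize(d,(20,22),interpolation=cv2.INTER_AREA))[10:])
def shift(x0,y0,x1,y1):
    r=cv2.matchTemplate(im[y0-25:y1+25,x0-25:x1+25],ref[y0:y1,x0:x1],cv2.TM_CCOEFF_NORMED);_,m,_,l=cv2.minMaxLoc(r);print((x0,y0),l[0]-25,l[1]-25,m)
shift(370,420,435,470);shift(210,450,330,500);shift(200,490,360,575);shift(455,430,500,520);shift(250,250,370,400)
E
```

```text
(0.479, -0.074, 0.076) 35.22222222222222
(0.5755, -0.096, 0.076) 388.6666666666667
(0.559, -0.097, 0.076) 392.44444444444446
[0.45370815 0.04733471 0.07215872] [-12.95112732  -0.48257461   1.1646131 ] [-0.2095002   2.01849582 -0.06376024] [-8.81807925e-02 -3.96861184e+01 -2.05778289e+01  5.73598947e-01
 -2.99334079e+00 -1.57793798e-02]
sum (594, 540) (594, 540)
[[  2   1  27  72  23   4   3   4   8   1   1   2   2   1   2   1   1   2
    2   2]
 [  2   2  30  69  19   4   4   8   4   2   1   1   2   1   2   2   1   2
    1   1]
 [  1   1  45  10  15   8   3  26   2   2   2   1   3   2   2   2   2   2
    2   1]
 [  2   3  39  19   5   5   9  17   1   2   2   2   2   2   2   2   2   2
    1   1]
 [  1  41  89  72  28   5  17   3   1   2   2   2   2   2   2   2   2   2
    2   2]
 [  1  19  81 112  61   3   5   2   2   2   2   2   2   2   3   2   2   1
    2   2]
 [  2   1   8  37  91  34   5   2   2   2   2   2   2   2   4   6   3   2
    3   1]
 [  2   2   1  11  99  89  19   2   3   3   2   2   3   3   5   3   3   3
    3   2]
 [  1   1   2   2  22  38   3   1   2   2   2   3   2   3   4   2   2   2
    2   1]
 [  1   2   2   2   1   1   2   1   1   2   2   2   2   2   2   3   1   3
    3   2]
 [  1   2   1   2   1   2   1   2   2   2   1   1   1   1   2   2   2   2
    4   1]
 [  2   1   1   2   1   2   1   1   2   1   2   2   2   1   2   2   5   2
    2   2]]
(370, 420) 2 1 0.9776813983917236
(210, 450) 0 0 0.9845823049545288
(200, 490) 0 0 0.994101345539093
(455, 430) 0 0 0.9934867024421692
(250, 250) 0 0 0.9946802258491516
```

The hook patch shifted slightly, so the sear is moving but stiffly. I'll push further in small steps.

Call:
{"api": "jog_arm", "payload": {
  "hand": [0,0,0,0,0],
  "travel": [
    [0.0007,0,0],
    [0.0008,0,0],
    [0,0,0],
    [0,0,0],
    [0,0,0]
  ],
  "yaw": [0,0,0,0,0]
}}

```text
time_s: 38.3
position: [0.4587, 0.047, 0.0732]
tool_rot: [[-0.036, 0.999, -0.0], [0.999, 0.036, 0.0], [0.0, -0.0, -1.0]]
ft_force: [-2.3, 1.1, -0.0]
grip_width: 0.0003
gripper_force: 1.2
```

Call:
{"api": "jog_arm", "payload": {
  "hand": [0,0,0,0,0],
  "travel": [
    [-0.005,0,0],
    [-0.01,0,0],
    [-0.01,0,0.01],
    [-0.01,0,0.03],
    [0,0,0.05]
  ],
  "yaw": [0,0,0,0,0]
}}

```text
time_s: 38.92
position: [0.4222, 0.0471, 0.1641]
tool_rot: [[-0.036, 0.999, -0.002], [0.999, 0.036, 0.0], [0.0, -0.002, -1.0]]
ft_force: [0.8, 0.7, -0.1]
grip_width: 0.0001
gripper_force: 0.0
```

Call:
{"api": "jog_arm", "payload": {
  "hand": [0,0,0,0,0],
  "travel": [
    [-0.01,0.05,0.03],
    [-0.01,0.06,0],
    [-0.01,0.06,0],
    [0,0.06,0],
    [0,0.05,0]
  ],
  "yaw": [0,0,0,0,0]
}}

```text
time_s: 39.55
position: [0.393, 0.329, 0.1943]
tool_rot: [[-0.037, 0.999, 0.002], [0.999, 0.037, 0.001], [0.001, 0.002, -1.0]]
ft_force: [0.6, -1.2, 0.1]
grip_width: -0.0002
gripper_force: 0.0
```

```bash
python3 - <<'E'
from h import *
cock()
im=env.get_image('top')
t=cv2.resize(im[132:222,160:380,::-1],None,fx=3.6,fy=3.6,interpolation=cv2.INTER_CUBIC);cv2.imwrite('pics/t9.png',t)
g=t.max(2)
# darkest blob = knob, right part of the plate
r=g[40:260,600:735];r=cv2.GaussianBlur(r,(9,9),0)
for _ in range(4):
    m,_,l,_=cv2.minMaxLoc(r);k=t1(l[0]+600,l[1]+40,.08);d=k[:2]-[.5546,.0276];print(m,l[0]+600,l[1]+40,k,np.linalg.norm(d),'phi',-1.4036-np.arctan2(d[1],d[0]));cv2.circle(r,l,14,255,-1)
# chisel by colour (brownish: R-B large)
q=t.astype(int);mask=((q[:,:,2]-q[:,:,0]>14)&(g<150)).astype(np.uint8);mask[:,:500]=0
n,lab,st,ce=cv2.connectedComponentsWithStats(mask);i=1+st[1:,4].argmax();pts=cv2.findNonZero((lab==i).astype(np.uint8));print(st[i],cv2.minAreaRect(pts))
c=cv2.minAreaRect(pts)[0];w=t1(*c,.02);R=np.array([[np.cos(.0358),-np.sin(.0358)],[np.sin(.0358),np.cos(.0358)]]);print('chisel centre fix',R.T@(w[:2]-[.5657,-.0537]))
E
```

```text
(0.479, -0.074, 0.076) 352.22222222222223
(0.5755, -0.096, 0.076) 383.3333333333333
(0.559, -0.097, 0.076) 50.0
[0.39274264 0.3330708  0.19410817] [-2.94802291  1.07138783 -1.73194205] [-0.01025635  0.08732445  0.01780805] [ -7.51092285 -44.57417607 -17.78906465  -1.11210108   0.5854376
  -0.11949013]
18.0 699 111 [ 0.55299074 -0.09494408  0.08      ] 0.12255464876238763 phi 0.18032765992934885
48.0 705 98 [ 0.56287768 -0.10001751  0.08      ] 0.12788568541378048 phi 0.10242385016136413
48.0 600 229 [ 0.46516454 -0.0162267   0.08      ] 0.09959659313222555 phi 1.2823469989360676
50.0 723 255 [ 0.44299643 -0.10657134  0.08      ] 0.17452021746102492 phi 0.8610283399783585
[ 558   50  199   37 3928] ((657.0313720703125, 74.87462615966797), (34.042266845703125, 196.72311401367188), 85.20796966552734)
chisel centre fix [ 0.02951151 -0.02209344]
```

The arm now sits at the clamped angle (about 0.14 rad) and the chisel is still at the stop. I'll let things settle and hand in.

Call:
{"api": "jog_arm", "payload": {
  "hand": [0,0,0,0,0],
  "travel": [
    [0,0,0],
    [0,0,0],
    [0,0,0],
    [0,0,0],
    [0,0,0]
  ],
  "yaw": [0,0,0,0,0]
}}

```text
time_s: 40.28
position: [0.3938, 0.3267, 0.1933]
tool_rot: [[-0.036, 0.999, 0.0], [0.999, 0.036, -0.0], [-0.0, 0.0, -1.0]]
ft_force: [-0.4, -0.1, -0.2]
grip_width: -0.0
gripper_force: 0.0
```

```bash
python3 -c "
from rig import env
print(env.close_job())"
```

```text
the job is handed in; nothing more can be done
None
```

I handed the job in at 40 s: by the camera measurements the chisel is seated against the stop and pins with the arm clamped on it, though the trigger needed about 15 N rather than 5–8 N before the sear let go.

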